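Set the sprung jaw of a trimming holder at its half-open catch

TASK

Get the blue trimming holder ready for the next bowl: with the fingertips, push the front of its blue jaw away from you, back past its stop pin, then let go so that the jaw springs back and stays latched half open against the pin. Only push, do not take hold of the jaw. Leave the yellow holder shut and the bowls, cups, jar and brush where they are.

Things in the scene. Friction and masses are not known exactly. Their poses are not given: they have to be found in the camera images.
- blue_holder: Blue-jawed trimming holder fixed to the bench: aluminium base 14 mm high, x -110 to +160, y -65 to +65 mm about its origin, on the bench. Own +x (away from the robot, turned up to 0.35 rad) runs from two fixed rubber studs (20 mm diameter at x -95, y -45 and +45, tops 46 mm above the bench) past the sprung jaw to the bridge with the red-headed stop pin; two spring tubes lie behind the jaw.
- blue_face (a point): Centre of the blue jaw's flat front face, the one to push, towards robot and studs; 45 mm above the bench, moves with the jaw. Face 100 mm wide (y), from 20 to 70 mm above the bench; jaw 22 mm thick with backing 4 mm more. When shut, the face is at x = -21 mm in the holder's frame: 64 mm of open base lies between studs and face. Axes as the holder's; pushing goes along +x.
- blue_jaw (a joint): Travel of the blue jaw along +x, m: 0 = shut (start), 0.060 = end stop, harmless to reach. A spring pushes it back: 4 N at 0, 8 N at 0.040, 10 N at 0.060. Pushed past 0.040 (0.045 is sure) the stop pin drops behind a step on its bar; let go, the jaw springs back against the pin and stays at 0.040. Short of that it returns to 0.
- blue_pin (a joint): Drop of the blue holder's stop pin, m: 0 = up, riding on the jaw's bar (start), 0.010 = down, catching the jaw. Round red head 20 mm in diameter above a grey bridge, at x = 114, y = 0 mm in the holder's frame; head top 90 mm above the bench when up, 80 mm when down. It drops by itself, by a spring.
- blue_back: Black rubber backing on the rear of the blue jaw, 4 x 96 x 46 mm. Fingers pressing on it mean the jaw is being gripped, which is not allowed. Origin: the holder's origin carried along +x with the jaw; the backing lies at x = 0 to 4 mm, 22 to 68 mm above it.
- yellow_holder: Yellow-jawed trimming holder fixed to the bench: aluminium base 14 mm high, x -110 to +160, y -65 to +65 mm about its origin, on the bench. Own +x (away from the robot, turned up to 0.35 rad) runs from two fixed rubber studs (20 mm diameter at x -95, y -45 and +45, tops 46 mm above the bench) past the sprung jaw to the bridge with the red-headed stop pin; two spring tubes lie behind the jaw.
- yellow_face (a point): Centre of the yellow jaw's flat front face, towards robot and studs; 45 mm above the bench, moves with the jaw. Face 100 mm wide (y), from 20 to 70 mm above the bench; jaw 22 mm thick with backing 4 mm more. When shut, the face is at x = -21 mm in the holder's frame: 64 mm of open base lies between studs and face. Axes as the holder's; the jaw slides along +x. Not to be pushed.
- yellow_jaw (a joint): Travel of the yellow jaw, as for the blue: 0 = shut. It is to stay shut.
- bowl_b: Unfired brown clay bowl, 124 mm across, 60 mm high, standing loose on the bench to the right. Origin: centre of its underside.
- dark_cup: Black glazed cup, 60 mm across, 70 mm high, loose on the bench between the two holders. Origin: centre of its underside.
- cream_cup: Cream cup, 72 mm across, 62 mm high, loose on the bench between the holders, on the robot's side. Origin: centre of its underside.
- glaze_jar: Grey-green glaze jar with a white cap, 64 mm across, 85 mm high, loose on the bench to the left. Origin: centre of its underside.
- brush: Glaze brush, about 200 mm long, lying loose on the bench to the left. Origin: underside, near its middle.

How it is judged:
On the way, in this order (a step that is already met when the one before it is completed fails the run):
1. the blue jaw is pushed back past its stop pin by the fingers (value of joint blue_jaw above 0.0408 m and contact force between the fingers and blue_jaw above 1 N), for 0.05 s.
2. let go, the blue jaw has come back and rests latched on the pin (value of joint blue_jaw between 0.036 and 0.0415 m and value of joint blue_pin above 0.007 m and contact force between each of the arm, the fingers and blue_jaw below 0.1 N), for 0.2 s.
At the end, for the whole second after the job is handed in: The blue jaw rests at 36 to 41.5 mm of travel, still (under 5 mm/s), with its stop pin dropped at least 7 mm; the yellow jaw is shut (under 4 mm) and the bowl on the bench, the two cups, the jar and the brush are each within 20 mm of where it began (value of joint blue_jaw between 0.036 and 0.0415 m and value of joint blue_pin above 0.007 m and velocity of joint blue_jaw between -0.005 and 0.005 m/s and value of joint yellow_jaw below 0.004 m and distance of each of bowl_b, dark_cup, cream_cup, glaze_jar, brush from where it was at the start of the episode below 0.02 m); the robot touches nothing.
It fails at once if the blue jaw is gripped: the fingers press on its rubber backing (contact force between the fingers and blue_back above 2 N).
It fails at once if the yellow jaw is pushed (value of joint yellow_jaw above 0.01 m).
It fails at once if the bowl, a cup, the jar or the brush is lifted, carried or knocked out of place (distance of any of bowl_b, dark_cup, cream_cup, glaze_jar, brush from where it was at the start of the episode above 0.02 m).
It also fails if it takes over 38 s, if anything falls off the work surface, if the arm or the gripper's body presses on something with over 40 N, if the wrist force passes 120 N, or if a joint passes its speed limit or range.

ROBOT

A 6-joint arm with a two-finger parallel gripper is mounted at the origin on the work surface. World frame = base frame: x ahead of the robot, y to its left, z up, the work surface at z = 0. Lengths are in m, angles in rad, forces in N, time in s.
With the tool pointing down it reaches from about 0.35 to 0.775 m from the base axis. Payload 5.5 kg.
Tool frame: the origin (TCP) lies on the centre line of the jaws, within the pads' length; the fingertips stand 17 mm ahead of it and the grasp point (between the pads) lies 2 mm behind it; z points along the fingers, y is the direction in which the jaws open and shut (so a half turn about z gives the same grasp; the last joint's range is limited). The gripper opens to 85 mm and grips with 20 to 120 N. Pads are 22 mm wide; open, the fingers measure 114 mm over their backs; the gripper's body (76 mm by 85 mm) begins 54 mm behind the grasp point. The pads swing forward as they close: fully open they stand 13 mm farther back than shut.
Start: joints at [-1.471, 0.313, 0.046, 1.304, 0, 1.431], TCP at [0.137, -0.559, 0.248] pointing down, gripper open.
Joint ranges: [-2.76, 2.76], [-0.86, 1.69], [-1.03, 1.26], [-2.2, 2.34], [-1.47, 1.5], [-3.14, 3.14]. Speed limits (rad/s): [2.57, 2.57, 3.14, 3.14, 3.14, 3.14].

INTERFACE

Orientations are given as a unit quaternion [w, x, y, z].
In Python, from workcell import env gives the robot as it stands.
- The arm moves only by the tool servo_tool, never from a script. Its argument "increments" is a list of rows, each an object of numbers: "claw": the closure, from 0 (fully open) to 1 (shut); "x", "y", "z": the shift along the world's x, y, z in units of 25 mm (1.0 is 25 mm); "ax", "ay", "az": the turn, a rotation vector about the world's x, y, z in units of 8 degrees (1.0 is 8 degrees). A call has 1 to 5 rows; each row shifts and turns the commanded pose from where the row before left it; what a row does not reach is not made up. A row lasts 1/10 s, in which the tool goes at most 50 mm and 8.59 degrees, less where a joint would pass 70% of its speed; a pose out of reach is approached as far as the arm can. A call is refused whole if a number of a shift passes 1 or a number of a turn 1, either way. A call with a gripper value outside its range is refused whole. The fingers move at their own pace and stop on an object; "newtons" is the grip in N (left out, the last holds). Time passes only in rows, so rows that do not move let the fingers close. It gives the time, the measured TCP pose, the force and the opening at its end, in the units of the state.
- env.get_state(): the state, without advancing time (a new reading comes with each control period).
- env.read_camera(name): name is "scene" or "side" or "wrist"; returns the picture (420x560x3 uint8, red, green, blue); there is no depth.
- env.calibration(name): a dict with "K" (3x3 intrinsics, pixels), "distortion" ([k1, k2, p1, p2, k3] as OpenCV has them; the pictures are not rectified), "world_to_cam" (4x4, takes a point from world to camera coordinates). Camera axes: x right, y down, z forward; pixel columns grow to the right and rows downward; lengths in m; the calibration is good to about 2 mm. A picture is of the moment at which its call begins: read the wrist's pose just before it. calibration takes no time and is no camera call; for the wrist camera it gives the pose at the moment of the call.
- env.hand_in(): hands the job in, once; it reports no verdict.
The state is a dict: "clock": time; "joint_pos": joint angles; "qvel": joint speeds; "tau": joint torques, N m; "tcp_pos": TCP position; "orientation": TCP orientation; "wrist_force": force on the tool from outside, world axes, zero at the start; "ft_torque": the same for the moment, N m; "finger_gap": finger opening in m.
Only numpy, scipy, OpenCV 4.12 (cv2) and the standard library are available. Lean on these libraries where they do the work, as an engineer would, in place of code of your own. Each camera call takes 0.05 s, during which the arm holds its last target.

## Working session

There is one attempt and no reset: what is moved stays moved. The work goes in short steps, Python scripts to look and compute and a tool call to move; the robot and the scene stay as the last step left them, time stands still between calls to the robot, and variables do not carry over. Pictures are saved under pics/ and viewed, and the job is handed in when it is done.

Besides the shell and the picture viewer there is one more tool, called as name([rows], argument=value, ...), one row to a line, values as JSON. servo_tool: Moves the arm, as the interface text tells. Its arguments: {"type":"object","properties":{"increments":{"type":"array"},"newtons":{"type":"number"}},"required":["increments"]}

```bash
mkdir -p pics
python3 - <<'E'
from workcell import env
import cv2
s=env.get_state();print(s['clock'],s['tcp_pos'],s['orientation'],s['wrist_force'],s['finger_gap'])
for n in('scene','side'):
    cv2.imwrite(f'pics/{n}0.png',env.read_camera(n)[:,:,::-1])
    c=env.calibration(n);print(n,c['K'],c['distortion'],c['world_to_cam'])
E
```

```text
0.0 [ 0.13653475 -0.55805054  0.24740154] [-9.28815993e-04  9.92818358e-01  1.19627940e-01  3.50788109e-05] [-0.07147145 -0.43591953 -1.20062398] 0.08525547426457628
scene [[422.09291459   0.         278.58041953]
 [  0.         422.09291459 205.688001  ]
 [  0.           0.           1.        ]] [-0.01431197  0.          0.          0.          0.        ] [[-0.03245429  0.9993229  -0.01733376  0.02259402]
 [ 0.54919591  0.00334042 -0.83568696 -0.26913535]
 [-0.83506322 -0.03664126 -0.54893246  1.57941081]
 [ 0.          0.          0.          1.        ]]
side [[438.71878      0.         284.14386326]
 [  0.         438.71878    208.68885583]
 [  0.           0.           1.        ]] [-0.120055  0.        0.        0.        0.      ] [[-0.90372957 -0.42761775  0.02039393  0.53473828]
 [-0.30369553  0.60679958 -0.73454972  0.21016676]
 [ 0.30173147 -0.67002785 -0.67824833  1.1637521 ]
 [ 0.          0.          0.          1.        ]]
```

View pics/scene0.png

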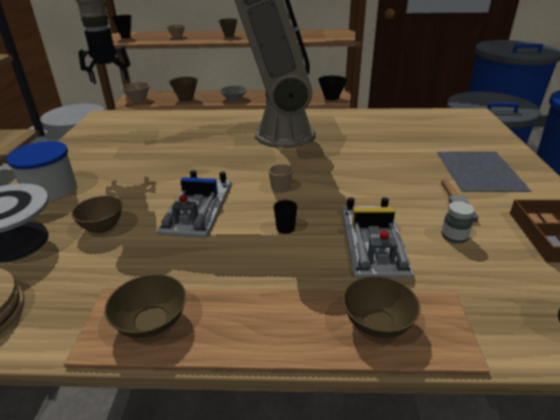

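View pics/side0.png

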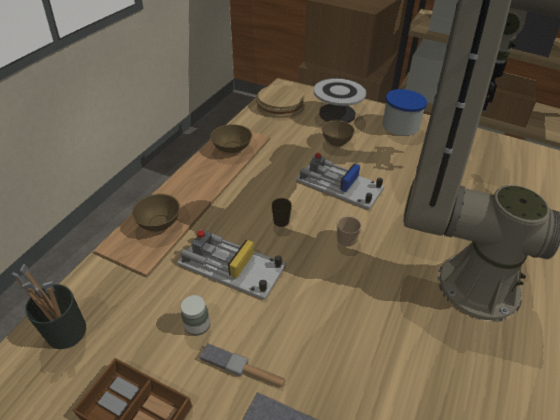

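The scene camera looks back at the robot. The blue holder is at about (198,200) in the scene picture and (340,182) in the side picture, with its red pin at (183,199) and (317,156). The yellow holder is at (375,238) in scene. I'll measure the blue jaw, pin and base next.

```bash
cat > h.py <<'E'
import cv2,numpy as np
from workcell import env
def ray(n,uv,c=None):
    c=c or env.calibration(n)
    p=cv2.undistortPoints(np.array([[uv]],float),np.array(c['K']),np.array(c['distortion']))[0,0]
    T=np.array(c['world_to_cam']);R=T[:3,:3]
    return -R.T@T[:3,3], R.T@np.array([p[0],p[1],1])
def plane(n,uv,z,c=None):
    o,d=ray(n,uv,c);return o+d*(z-o[2])/d[2]
def tri(a,b):
    (o1,d1),(o2,d2)=a,b
    t=np.linalg.lstsq(np.c_[d1,-d2],o2-o1,rcond=None)[0]
    p,q=o1+t[0]*d1,o2+t[1]*d2
    return (p+q)/2,np.linalg.norm(p-q)
def proj(n,P,c=None):
    c=c or env.calibration(n);T=np.array(c['world_to_cam'])
    return cv2.projectPoints(np.array(P,float).reshape(-1,1,3),cv2.Rodrigues(T[:3,:3])[0],T[:3,3],np.array(c['K']),np.array(c['distortion']))[0][:,0]
E
python3 - <<'E'
from h import *
C={}
for n,roi in(('scene',(150,160,240,240)),('side',(280,140,400,215))):
    im=cv2.imread(f'pics/{n}0.png');hs=cv2.cvtColor(im,cv2.COLOR_BGR2HSV)
    x0,y0,x1,y1=roi;m=np.zeros(im.shape[:2],np.uint8);m[y0:y1,x0:x1]=1
    red=m*(((hs[...,0]<8)|(hs[...,0]>172))&(hs[...,1]>150)&(hs[...,2]>70))
    blue=m*((hs[...,0]>105)&(hs[...,0]<130)&(hs[...,1]>130)&(hs[...,2]>50))
    for k,q in(('red',red),('blue',blue)):
        ys,xs=np.nonzero(q);print(n,k,len(xs),xs.mean(),ys.mean(),xs.min(),xs.max(),ys.min(),ys.max())
        C[n,k]=(xs.mean(),ys.mean())
        if k=='blue':print(cv2.boxPoints(cv2.minAreaRect(np.c_[xs,ys].astype(np.float32))))
    cv2.imwrite(f'pics/{n}z.png',cv2.resize(im[y0:y1,x0:x1],None,fx=6,fy=6,interpolation=cv2.INTER_CUBIC))
for k in('red','blue'):print(k,tri(ray('scene',C['scene',k]),ray('side',C['side',k])))
E
```

```text
scene red 12 182.08333333333334 197.08333333333334 180 184 196 198
scene blue 127 198.5748031496063 179.9291338582677 182 216 177 191
[[181.70712 179.90524]
 [184.84259 170.21378]
 [219.13547 181.30853]
 [216.      191.     ]]
side red 18 317.27777777777777 155.11111111111111 315 319 153 157
side blue 182 351.27472527472526 174.95604395604394 343 358 165 190
[[337.92682 184.34145]
 [355.19513 162.75609]
 [362.5122  168.60976]
 [345.2439  190.19511]]
red (array([ 0.58617852, -0.24172915,  0.08650623]), np.float64(0.0030264014698682664))
blue (array([ 0.4585476 , -0.22685036,  0.06114698]), np.float64(0.0062037431407663815))
```

```bash
python3 -c "
import cv2
a=cv2.imread('pics/scenez.png');b=cv2.imread('pics/sidez.png');print(a.shape,b.shape)"
```

```text
(480, 540, 3) (450, 720, 3)
```

View pics/scenez.png

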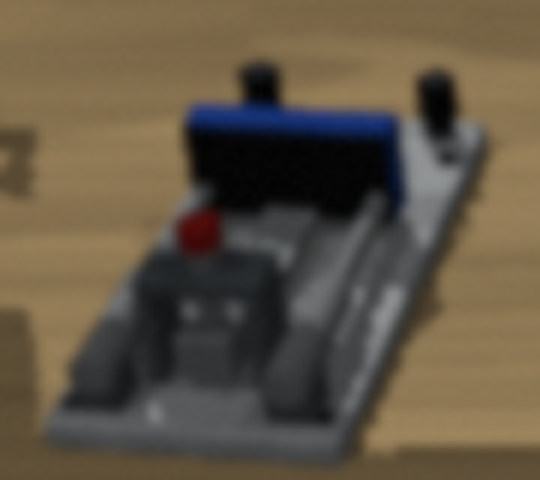

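View pics/sidez.png

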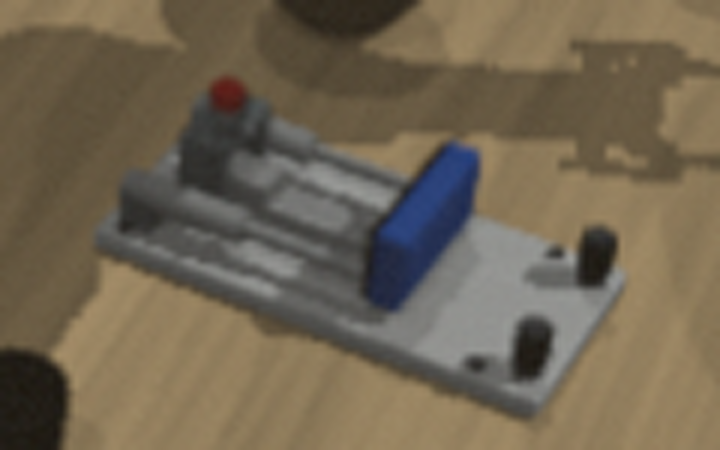

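Run:
```python
from h import *
f=lambda r,p:((p[0]+.5)/6-.5+r[0],(p[1]+.5)/6-.5+r[1])
S=(280,140);Q=(150,160)
obs=[('side',S,(623,282),.014,(-110,-65)),('side',S,(532,402),.014,(-110,65)),('side',S,(98,235),.014,(160,65)),
('side',S,(600,233),.046,(-95,-45)),('side',S,(535,322),.046,(-95,45)),('side',S,(228,84),.090,(114,0)),
('side',S,(478,152),.070,(-21,-50)),('side',S,(408,246),.070,(-21,50)),
('scene',Q,(46,432),.014,(160,-65)),('scene',Q,(342,440),.014,(160,65)),('scene',Q,(486,130),.014,(-110,65)),
('scene',Q,(258,68),.046,(-95,-45)),('scene',Q,(437,74),.046,(-95,45)),('scene',Q,(200,215),.090,(114,0))
,('scene',Q,(190,108),.070,(-21,-50)),('scene',Q,(396,114),.070,(-21,50))]
W=[];L=[]
for n,o,p,z,l in obs:
    w=plane(n,f(o,p),z);W.append(w[:2]);L.append(l)
W=np.array(W);L=np.array(L)/1e3
def fit(W,L):
    wc,lc=W.mean(0),L.mean(0);a,b=W-wc,L-lc
    th=np.arctan2((b[:,0]*a[:,1]-b[:,1]*a[:,0]).sum(),(a*b).sum())
    R=np.array([[np.cos(th),-np.sin(th)],[np.sin(th),np.cos(th)]])
    return th,wc-R@lc,R
for nm,s in(('all',slice(None)),('side',slice(0,8)),('scene',slice(8,None))):
    th,t,R=fit(W[s],L[s]);print(nm,th,t,'face',t+R@[-.021,0]);print(np.round((W[s]-(L[s]@R.T+t))*1e3,1).tolist())
# surroundings
for nm,n,p,z in(('cream','scene',(281,182),.03),('dark','scene',(286,217),.035),('bowl','scene',(99,215),.03),('cream','side',(348,232),.03),('bowl','side',(338,133),.03)):print(nm,plane(n,p,z))
```

```text
all -0.09784398437235266 [ 0.47412217 -0.2286669 ] face [ 0.45322261 -0.22661545]
[[-1.7, 11.0], [1.9, -0.4], [-7.2, 2.0], [-1.3, -2.3], [-0.1, -3.7], [-0.8, -3.3], [1.3, 2.6], [-0.9, -1.4], [4.3, 3.1], [-4.1, -1.0], [8.4, -0.3], [-1.4, -0.9], [-4.1, -0.5], [-5.8, -1.3], [7.9, -0.4], [3.6, -3.2]]
side -0.10376309908734042 [ 0.47295658 -0.22822756] face [ 0.45206953 -0.22605244]
[[-0.2, 9.9], [2.6, -1.5], [-6.3, 2.6], [0.1, -3.3], [0.7, -4.6], [0.4, -3.1], [2.7, 2.1], [-0.1, -1.9]]
scene -0.09171745579609802 [ 0.47526954 -0.22930728] face [ 0.4543578  -0.22738391]
[[2.7, 2.8], [-5.0, -1.4], [7.7, 1.0], [-2.8, 0.4], [-4.9, 0.7], [-7.0, -1.4], [6.5, 0.4], [2.8, -2.4]]
cream [ 0.41106725 -0.00174201  0.03      ]
dark [0.59507205 0.01601643 0.035     ]
bowl [ 0.58260928 -0.46999757  0.03      ]
cream [ 0.39007793 -0.00383233  0.03      ]
bowl [ 0.59581902 -0.48251879  0.03      ]
```

Both cameras agree on the blue holder: yaw about -0.10 rad and face at about (0.453, -0.227), with residuals of a few mm. The pin height triangulates to 86 mm, against a head 90 mm high at the top. I'll shut the fingers, turn to the holder's yaw and move above the gap at about (0.419, -0.223).

servo_tool([
  {"claw":1,"x":0.75,"y":0.9,"az":-0.25},
  {"claw":1,"x":0.75,"y":0.9,"az":-0.25},
  {"claw":1,"x":0.75,"y":0.9,"az":-0.25},
  {"claw":1,"x":0.75,"y":0.9,"az":-0.25},
  {"claw":1,"x":0.75,"y":0.9,"az":-0.25},
], newtons=30)

```text
schema error: expected keys claw, x, y, z, ax, ay, az
```

servo_tool([
  {"claw":1,"x":0.75,"y":0.9,"az":-0.25},
  {"claw":1,"x":0.75,"y":0.9,"az":-0.25},
  {"claw":1,"x":0.75,"y":0.9,"az":-0.25},
  {"claw":1,"x":0.75,"y":0.9,"az":-0.25},
  {"claw":1,"x":0.75,"y":0.9,"az":-0.2},
])

```text
schema error: expected keys claw, x, y, z, ax, ay, az
```

servo_tool([
  {"claw":1,"x":0.75,"y":0.9},
  {"claw":1,"x":0.75,"y":0.9},
  {"claw":1,"x":0.75,"y":0.9},
  {"claw":1,"x":0.75,"y":0.9,"z":-0.5},
  {"claw":1,"x":0.75,"y":0.9,"z":-0.5},
])

```text
schema error: expected keys claw, x, y, z, ax, ay, az
```

servo_tool([
  {"claw":1},
  {"claw":1},
  {"claw":1},
])

```text
schema error: expected keys claw, x, y, z, ax, ay, az
```

Run:
```python
from h import *
from scipy.spatial.transform import Rotation as Ro
s=env.get_state();c=env.calibration('wrist');im=env.read_camera('wrist')[:,:,::-1]
print(s['clock'],s['tcp_pos'],s['wrist_force'],s['finger_gap']);print(Ro.from_quat(np.roll(s['orientation'],-1)).as_matrix().round(4))
cv2.imwrite('pics/w1.png',im)
th=-.098;R=np.array([[np.cos(th),-np.sin(th)],[np.sin(th),np.cos(th)]]);t=np.array([.4741,-.2287])
for l,z in(((-21,-50),.07),((-21,50),.07),((-95,-45),.046),((-95,45),.046),((114,0),.09),((-110,65),.014),((160,65),.014)):
    print(l,proj('wrist',[*(t+R@(np.array(l)/1e3)),z],c).round(1))
```

```text
0.1 [ 0.13650562 -0.55812456  0.24750388] [ 0.81388412  0.45563072 -0.44889089] 0.08527816032517808
[[ 9.714e-01  2.375e-01 -2.000e-04]
 [ 2.375e-01 -9.714e-01  1.600e-03]
 [ 2.000e-04 -1.600e-03 -1.000e+00]]
(-21, -50) [[  70.6 -190.5]]
(-21, 50) [[  13.2 -164.6]]
(-95, -45) [[  51. -111.]]
(-95, 45) [[ -15.7 -118.6]]
(114, 0) [[196.1 -11. ]]
(-110, 65) [[-14.  -94.8]]
(160, 65) [[ 133.3 -148.8]]
```

View pics/w1.png

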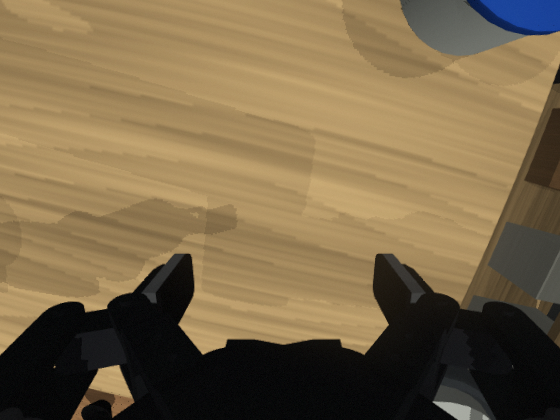

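The call was refused because every row needs all seven keys, so the arm did not move. The wrist view shows only bench, with the fingers open at (180,280) and (390,280). I'll send the moves again with full rows.

servo_tool([
  {"claw":1,"x":0.75,"y":0.9,"z":0,"ax":0,"ay":0,"az":-0.25},
  {"claw":1,"x":0.75,"y":0.9,"z":0,"ax":0,"ay":0,"az":-0.25},
  {"claw":1,"x":0.75,"y":0.9,"z":0,"ax":0,"ay":0,"az":-0.25},
  {"claw":1,"x":0.75,"y":0.9,"z":0,"ax":0,"ay":0,"az":-0.25},
  {"claw":1,"x":0.75,"y":0.9,"z":0,"ax":0,"ay":0,"az":-0.25},
], newtons=30)

```text
clock: 0.65
tcp_pos: [0.2308, -0.445, 0.248]
orientation: [-0.0, 0.999, 0.032, -0.0]
wrist_force: [0.8, -0.4, 0.4]
finger_gap: 0.0121
```

servo_tool([
  {"claw":1,"x":0.75,"y":0.9,"z":0,"ax":0,"ay":0,"az":-0.25},
  {"claw":1,"x":0.75,"y":0.9,"z":0,"ax":0,"ay":0,"az":-0.25},
  {"claw":1,"x":0.75,"y":0.9,"z":0,"ax":0,"ay":0,"az":-0.25},
  {"claw":1,"x":0.75,"y":0.9,"z":0,"ax":0,"ay":0,"az":-0.25},
  {"claw":1,"x":0.75,"y":0.9,"z":0,"ax":0,"ay":0,"az":-0.15},
])

```text
clock: 1.15
tcp_pos: [0.3246, -0.3325, 0.2481]
orientation: [-0.0, 0.999, -0.048, -0.0]
wrist_force: [0.7, 0.3, 1.0]
finger_gap: -0.0001
```

servo_tool([
  {"claw":1,"x":0.75,"y":0.9,"z":0,"ax":0,"ay":0,"az":0},
  {"claw":1,"x":0.75,"y":0.9,"z":0,"ax":0,"ay":0,"az":0},
  {"claw":1,"x":0.75,"y":0.9,"z":0,"ax":0,"ay":0,"az":0},
  {"claw":1,"x":0.75,"y":0.8,"z":0,"ax":0,"ay":0,"az":0},
  {"claw":1,"x":0.7,"y":0.8,"z":0,"ax":0,"ay":0,"az":0},
])

```text
clock: 1.65
tcp_pos: [0.4171, -0.225, 0.2481]
orientation: [-0.0, 0.999, -0.048, -0.0]
wrist_force: [-0.1, 0.2, 0.9]
finger_gap: -0.0002
```

Run:
```python
from h import *
from scipy.spatial.transform import Rotation as Ro
s=env.get_state();c=env.calibration('wrist');im=env.read_camera('wrist')[:,:,::-1]
print(s['clock'],s['tcp_pos'],s['wrist_force'],s['finger_gap']);print(Ro.from_quat(np.roll(s['orientation'],-1)).as_matrix().round(4))
cv2.imwrite('pics/w2.png',im)
th=-.098;R=np.array([[np.cos(th),-np.sin(th)],[np.sin(th),np.cos(th)]]);t=np.array([.4741,-.2287])
for l,z in(((-21,-50),.07),((-21,50),.07),((-95,-45),.046),((-95,45),.046),((114,0),.09),((-110,65),.014),((160,65),.014)):
    print(l,proj('wrist',[*(t+R@(np.array(l)/1e3)),z],c).round(1))
```

```text
1.65 [ 0.41714424 -0.22497371  0.24813914] [-0.09928724  0.15495494  0.86290775] -0.00024194022419805832
[[ 9.955e-01 -9.490e-02 -3.000e-04]
 [-9.490e-02 -9.955e-01  1.000e-04]
 [-3.000e-04 -1.000e-04 -1.000e+00]]
(-21, -50) [[332.5 156.7]]
(-21, 50) [[231.9 156.5]]
(-95, -45) [[321.9 220.4]]
(-95, 45) [[242.4 220.2]]
(114, 0) [[282.4  -2.4]]
(-110, 65) [[230.1 223.9]]
(160, 65) [[221. -20.]]
```

View pics/w2.png

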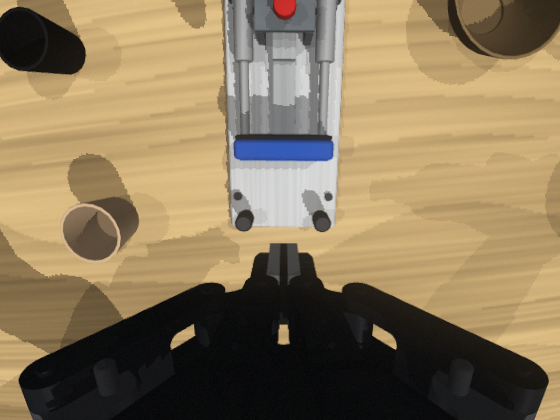

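The wrist view agrees with the estimate. The jaw's front top edge runs from (234,160) to (333,160), predicted at row 157, and the stud tops at about (244,221) and (321,221) were predicted at row 220. The fingers are shut and centred on the gap, so I'll descend.

servo_tool([
  {"claw":1,"x":0,"y":0,"z":-1,"ax":0,"ay":0,"az":0},
  {"claw":1,"x":0,"y":0,"z":-1,"ax":0,"ay":0,"az":0},
  {"claw":1,"x":0,"y":0,"z":-1,"ax":0,"ay":0,"az":0},
  {"claw":1,"x":0,"y":0,"z":-1,"ax":0,"ay":0,"az":0},
  {"claw":1,"x":0,"y":0,"z":-1,"ax":0,"ay":0,"az":0},
])

```text
clock: 2.2
tcp_pos: [0.4163, -0.226, 0.1222]
orientation: [-0.0, 0.999, -0.048, -0.0]
wrist_force: [0.7, -0.5, 0.4]
finger_gap: 0.0
```

servo_tool([
  {"claw":1,"x":0,"y":0,"z":-0.7,"ax":0,"ay":0,"az":0},
  {"claw":1,"x":0,"y":0,"z":-0.7,"ax":0,"ay":0,"az":0},
  {"claw":1,"x":0,"y":0,"z":-0.7,"ax":0,"ay":0,"az":0},
  {"claw":1,"x":0,"y":0,"z":-0.6,"ax":0,"ay":0,"az":0},
  {"claw":1,"x":0,"y":0,"z":0,"ax":0,"ay":0,"az":0},
])

```text
clock: 2.7
tcp_pos: [0.4149, -0.225, 0.0539]
orientation: [-0.001, 0.999, -0.048, -0.002]
wrist_force: [-0.7, -0.7, 0.3]
finger_gap: -0.0
```

Run:
```python
from h import *
im=env.read_camera('side')[:,:,::-1]
cv2.imwrite('pics/s3.png',cv2.resize(im[100:240,270:450],None,fx=4,fy=4,interpolation=cv2.INTER_CUBIC))
s=env.get_state();print(s['tcp_pos'],s['wrist_force'])
```

```text
[ 0.41559532 -0.22545816  0.05498482] [ 0.03612764 -0.1874651   1.09953269]
```

View pics/s3.png

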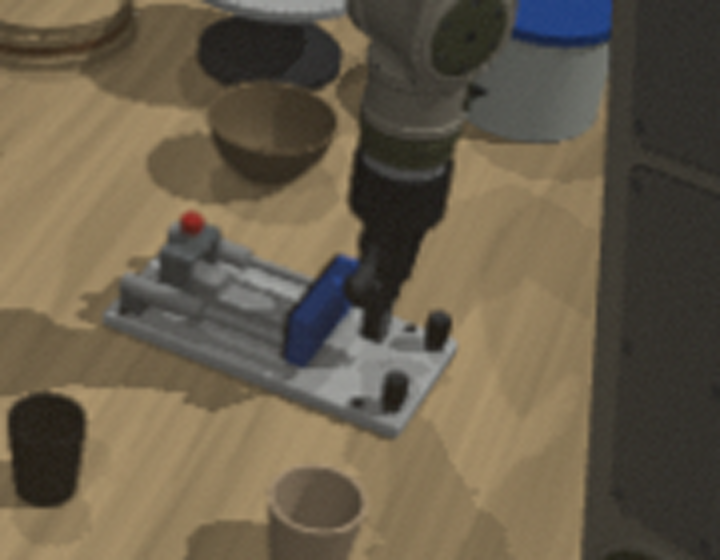

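The fingers stand in the gap between studs and jaw, at about (375,325) in the crop, with no force. I'll push along the holder's +x.

servo_tool([
  {"claw":1,"x":0.4,"y":-0.04,"z":0,"ax":0,"ay":0,"az":0},
  {"claw":1,"x":0.4,"y":-0.04,"z":0,"ax":0,"ay":0,"az":0},
  {"claw":1,"x":0.4,"y":-0.04,"z":0,"ax":0,"ay":0,"az":0},
  {"claw":1,"x":0.4,"y":-0.04,"z":0,"ax":0,"ay":0,"az":0},
])

```text
clock: 3.15
tcp_pos: [0.4561, -0.2305, 0.0565]
orientation: [0.001, 0.999, -0.048, -0.002]
wrist_force: [-8.9, -1.8, 6.1]
finger_gap: -0.0003
```

servo_tool([
  {"claw":1,"x":0.4,"y":-0.04,"z":0,"ax":0,"ay":0,"az":0},
  {"claw":1,"x":0.4,"y":-0.04,"z":0,"ax":0,"ay":0,"az":0},
  {"claw":1,"x":0.4,"y":-0.04,"z":0,"ax":0,"ay":0,"az":0},
  {"claw":1,"x":0.2,"y":-0.02,"z":0,"ax":0,"ay":0,"az":0},
  {"claw":1,"x":0,"y":0,"z":0,"ax":0,"ay":0,"az":0},
])

```text
clock: 3.65
tcp_pos: [0.4908, -0.234, 0.0563]
orientation: [0.001, 0.999, -0.048, -0.002]
wrist_force: [-9.4, -1.3, 5.8]
finger_gap: 0.0002
```

Run:
```python
from h import *
im=env.read_camera('side')[:,:,::-1]
cv2.imwrite('pics/s4.png',cv2.resize(im[100:240,270:450],None,fx=4,fy=4,interpolation=cv2.INTER_CUBIC))
s=env.get_state();print(s['tcp_pos'],s['wrist_force'])
```

```text
[ 0.49054485 -0.23398122  0.0562884 ] [-9.25027136 -1.90262741  5.75442353]
```

View pics/s4.png

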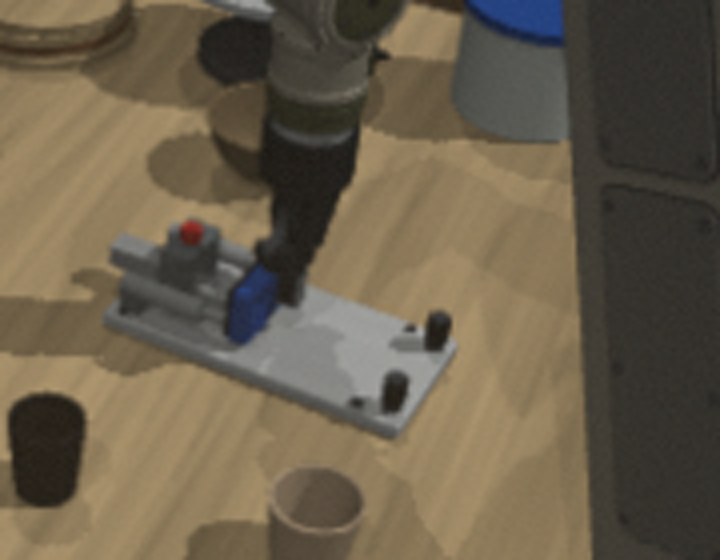

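The jaw is back at about (252,305). The force of 9.4 N fits 50 mm of travel, and the red head dropped from row 221 to 232 in the crop, which is about 10 mm, so the pin is down. I'll back off now.

servo_tool([
  {"claw":1,"x":-0.3,"y":0.03,"z":0,"ax":0,"ay":0,"az":0},
  {"claw":1,"x":-0.3,"y":0.03,"z":0,"ax":0,"ay":0,"az":0},
  {"claw":1,"x":-0.4,"y":0.04,"z":0,"ax":0,"ay":0,"az":0},
  {"claw":1,"x":-0.4,"y":0.04,"z":0,"ax":0,"ay":0,"az":0},
  {"claw":1,"x":0,"y":0,"z":0,"ax":0,"ay":0,"az":0},
])

```text
clock: 4.2
tcp_pos: [0.4556, -0.2296, 0.0559]
orientation: [-0.0, 0.999, -0.048, -0.0]
wrist_force: [0.2, -0.3, 0.7]
finger_gap: -0.0001
```

servo_tool([
  {"claw":1,"x":-0.4,"y":0.04,"z":0,"ax":0,"ay":0,"az":0},
  {"claw":1,"x":0,"y":0,"z":0,"ax":0,"ay":0,"az":0},
  {"claw":1,"x":0,"y":0,"z":0,"ax":0,"ay":0,"az":0},
])

```text
clock: 4.5
tcp_pos: [0.4466, -0.2291, 0.0559]
orientation: [0.0, 0.999, -0.048, 0.0]
wrist_force: [0.3, 0.2, -0.3]
finger_gap: 0.0001
```

Run:
```python
from h import *
im=env.read_camera('side')[:,:,::-1]
cv2.imwrite('pics/s5.png',cv2.resize(im[100:240,270:450],None,fx=4,fy=4,interpolation=cv2.INTER_CUBIC))
s=env.get_state();print(s['tcp_pos'],s['wrist_force'])
```

```text
[ 0.44678246 -0.2292679   0.05593642] [ 0.35066144  0.30107373 -0.40606489]
```

View pics/s5.png

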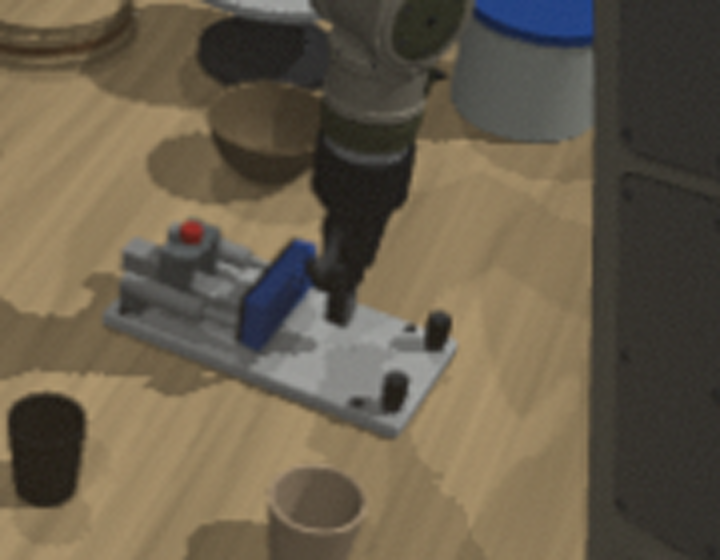

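The jaw sprang back a little, to about (278,293), and stays there. The fingers are clear at (340,310), the pin head is still low at row 232, and the force is about zero. I'll raise the tool and check with other cameras.

servo_tool([
  {"claw":1,"x":0,"y":0,"z":0.6,"ax":0,"ay":0,"az":0},
  {"claw":1,"x":0,"y":0,"z":1,"ax":0,"ay":0,"az":0},
  {"claw":1,"x":0,"y":0,"z":1,"ax":0,"ay":0,"az":0},
  {"claw":1,"x":0,"y":0,"z":1,"ax":0,"ay":0,"az":0},
  {"claw":1,"x":0,"y":0,"z":1,"ax":0,"ay":0,"az":0},
])

```text
clock: 5.05
tcp_pos: [0.4468, -0.2291, 0.1719]
orientation: [0.0, 0.999, -0.048, 0.0]
wrist_force: [0.4, -0.3, 0.1]
finger_gap: 0.0001
```

servo_tool([
  {"claw":1,"x":-1,"y":0,"z":1,"ax":0,"ay":0,"az":0},
  {"claw":1,"x":-0.5,"y":0,"z":1,"ax":0,"ay":0,"az":0},
  {"claw":1,"x":0,"y":0,"z":0,"ax":0,"ay":0,"az":0},
  {"claw":1,"x":0,"y":0,"z":0,"ax":0,"ay":0,"az":0},
  {"claw":1,"x":0,"y":0,"z":0,"ax":0,"ay":0,"az":0},
])

```text
clock: 5.55
tcp_pos: [0.4092, -0.2289, 0.2199]
orientation: [-0.0, 0.999, -0.048, -0.0]
wrist_force: [-0.3, 0.2, -0.2]
finger_gap: 0.0001
```

Run:
```python
from h import *
s=env.get_state();print(s['clock'],s['tcp_pos'],s['wrist_force'])
c=env.calibration('wrist');cv2.imwrite('pics/w6.png',env.read_camera('wrist')[:,:,::-1])
im=env.read_camera('scene')[:,:,::-1].copy();cv2.imwrite('pics/c6.png',im)
hs=cv2.cvtColor(im,cv2.COLOR_BGR2HSV)
# jaw travel from wrist: blue front row
w=cv2.imread('pics/w6.png');h2=cv2.cvtColor(w,cv2.COLOR_BGR2HSV)
m=cv2.inRange(h2,(105,130,60),(130,255,255));m[:, :180]=0;m[:,380:]=0
ys,xs=np.nonzero(m);print(xs.min(),xs.max(),ys.min(),ys.max())
p=plane('wrist',(xs.mean(),ys.max()),.07,c);print('face',p,'travel',(p[:2]-[.4525,-.2266])@[.995,-.098])
for n in('side',):
    a=cv2.imread('pics/side0.png');b=env.read_camera('side')[:,:,::-1]
    cv2.imwrite('pics/diff.png',cv2.absdiff(a,b)*3)
```

```text
5.55 [ 0.40917167 -0.22891441  0.21985411] [-0.29783291  0.18315101 -0.21055183]
222 335 85 112
face [ 0.48660112 -0.23121097  0.07      ] travel 0.034382492724411566
```

View pics/w6.png

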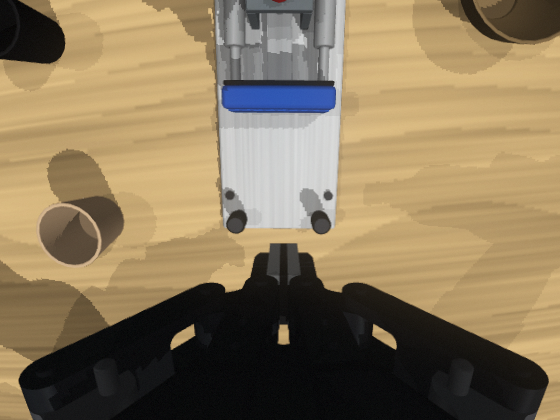

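View pics/c6.png

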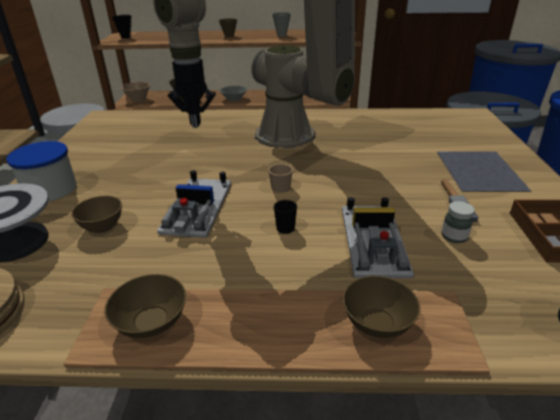

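View pics/diff.png

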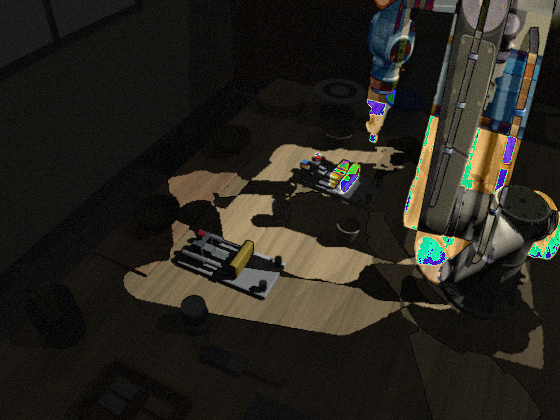

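The wrist view shows the jaw standing off, front edge at row 111. That gives about 34 mm of travel uncorrected, or about 37 to 38 mm once I allow for the 3 mm bias seen in the same view before the push. This fits the 40 mm latch. The scene and side pictures show the pin head low, the yellow holder shut and nothing else moved. The differences in the side picture are the arm, its shadow and the blue jaw.

```bash
python3 -c "
from workcell import env
print(env.hand_in())"
```

```text
the job is handed in; nothing more can be done
None
```

The blue jaw is pushed back past its pin and, by my camera checks, rests latched half open. I've handed the job in; it reports no verdict. I used the shut fingertips on the front face, then backed off, raised the tool clear and finished at about 5.7 s.

- **Push:** the force was about 9.4 N, which fits about 50 mm of travel. The red pin head dropped by about 10 mm in the side view.
- **After letting go:** the wrist force was about zero, the jaw stayed put and the pin stayed down.
- **Jaw position:** the wrist camera alone put the jaw at 34 mm of travel, below the 36 mm limit. The same view read about 3 mm short before the push, so the corrected figure is 37–38 mm, against a nominal 40 mm. I trust the latch because the jaw held still with the pin down, not because of that reading.
- **Other objects:** by eye, the yellow jaw, bowls, cups, jar and brush look unmoved. The before/after side image shows only the arm, shadows and the blue jaw changing. I did not measure their positions.
- **Refused call:** my first move call was refused for missing keys and moved nothing.

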